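Cull the short post, then hold the spring probe on the contact

ROBOT

A 6-joint arm with a two-finger parallel gripper is mounted at the origin on the work surface. World frame = base frame: x ahead of the robot, y to its left, z up, the work surface at z = 0. Lengths are in m, angles in degrees, forces in N, time in s.
With the tool pointing down it reaches from about 0.25 to 0.725 m from the base axis. Payload 9.7 kg.
Tool frame: the origin (TCP) lies between the finger pads; the fingertips stand bot.tcp_to_tips ahead of it and the grasp point (between the pads) lies 11 mm behind it (bot.tcp_to_tips is the distance from the TCP to the fingertips, in m); z points along the fingers, y is the line along which they close (so a half turn about z gives the same grasp; the last joint's range is limited). The gripper opens to 85 mm and grips with 20 to 120 N. Pads are 22 mm wide; open, the fingers measure 114 mm over their backs; the gripper's body (76 mm by 85 mm) begins 54 mm behind the grasp point. The pads swing forward as they close: fully open they stand 13 mm farther back than shut.
Start: joints at [-72.365, 4.979, 10.078, 95.1, 0, 90], TCP at [0.167, -0.524, 0.239] pointing down, gripper open.
Joint ranges: [-179.16, 179.16], [-48.56, 103.87], [-65.8, 70.77], [-126.05, 130.52], [-82.76, 87.17], [-180, 180]. Speed limits (degrees/s): [127.2, 127.2, 147.25, 180, 180, 180].

INTERFACE

Orientations are given as [roll, pitch, yaw] about the fixed x, y, z axes, in that order (R = Rz(yaw) Ry(pitch) Rx(roll)).
In Python, from workcell import bot gives the robot as it stands. The module is installed in compiled form; this text tells all that it offers.
- The arm moves only by the tool carry_out, never from a script. Its arguments are lists of equal length, an entry for each row: "linear": the shift along the world's x, y, z normalised to -1 to 1, where 1 is 2 cm, a list of three; "rotation": the turn, a rotation vector about the world's x, y, z normalised to -1 to 1, where 1 is 8 degrees, a list of three; "grip": the closure, from -1 (fully open) to 1 (shut). In form: {"linear": [[tx, ty, tz], ...], "rotation": [[rx, ry, rz], ...], "grip": [grip, ...]}. A call has 1 to 12 rows; each row shifts and turns the commanded pose from where the row before left it; what a row does not reach is not made up. A row lasts 1/10 s, in which the tool goes at most 50 mm and 8.59 degrees, less where a joint would pass 70% of its speed; a pose out of reach is approached as far as the arm can. A call with a number of a shift or a turn outside -1 to 1 is refused whole. A call with a gripper value outside its range is refused whole. The fingers move at their own pace and stop on an object; "grip_force" is the grip in N (left out, the last holds). Time passes only in rows, so rows that do not move let the fingers close. It gives the time, the measured TCP pose, the force, the opening and the grip force at its end, in the units of the state.
- bot.get_obs(): the state, without advancing time (a new reading comes with each control period).
- bot.camera(name): name is "side" or "top" or "wrist"; returns the picture (384x512x3 uint8, blue, green, red); there is no depth.
- bot.camera_model(name): a dict with "fx", "fy", "cx", "cy" (pixels), "camera_from_world" (4x4, takes a point from world to camera coordinates). Camera axes: x right, y up, looking along -z (the intrinsics and any distortion apply to the point x, -y, -z); pixel columns grow to the right and rows downward; lengths in m; the calibration is good to about 2 mm. A picture is of the moment at which its call begins: read the wrist's pose just before it. camera_model takes no time and is no camera call; for the wrist camera it gives the pose at the moment of the call.
- bot.job_done(): hands the job in; it is judged then, once.
The state is a dict: "time": time; "q": joint angles; "qd": joint speeds; "joint_efforts": joint torques, N m; "ee_pos": TCP position; "tcp_rot": TCP orientation; "wrist_force": force on the tool from outside, world axes, zero at the start; "torque": the same for the moment, N m; "opening": finger opening in m; "grasp_force": force on a finger pad.
Only numpy, scipy, OpenCV 4.12 (cv2) and the standard library are available. Lean on these libraries where they do the work, as an engineer would, in place of code of your own. Each camera call takes 0.05 s, during which the arm holds its last target. There are 200 camera calls.

TASK

One of the four brass terminal posts standing on the test plate is too short: first take it off and put it in the black reject tray, leaving the three good posts standing where they are. Then lift the test probe out of its stand and hold its spring tip on the round steel contact of the sloping block, with the probe square to the sloping face and the tip pressed in lightly, about half of its 12 mm travel. Finish while holding it like that: do not let go or put the probe back, and do not disturb the other things on the bench.

Things in the scene. Friction and masses are not known exactly. Their poses are not given: they have to be found in the camera images.
- plate: Fixed aluminium test plate flat on the bench, 170 (x) x 300 (y) x 8 mm thick. Origin: centre of its underside; z up. Four posts stand on its -y part at the corners of a square of about 70 mm side (plate x +-35, y -105 and -35 mm, each +-4); a grey block with a sloping top stands at plate x 20, y 90 mm. Yaw varies +-0.25 rad.
- pad: Round steel contact, 20 mm dia, 3 mm proud in the middle of the 66 x 66 mm sloping top of the grey block, dark ring around it; fixed to the plate. Origin: centre of its top surface, 58 mm above the plate's underside. z: outward normal of the sloping face, 20 degrees from vertical, leaning to the plate's -x (towards the robot).
- short_post: The reject: same brass terminal post but too short, 32 mm tall: foot flange 28 mm dia x 4 mm, barrel 22 mm dia up to 24 mm, steel stud 10 mm dia up to 32 mm. Loose, upright on the plate in one of the four places, about 0.07 kg. Origin: centre of its underside; z up along its axis.
- post1: One of three identical good terminal posts: brass, standing upright, loose on the test plate. 48 mm tall: foot flange 28 mm dia x 4 mm, barrel 22 mm dia up to 40 mm, steel stud 10 mm dia up to 48 mm. About 0.11 kg. Origin: centre of its underside; z up along its axis.
- post2: One of three identical good terminal posts: brass, standing upright, loose on the test plate. 48 mm tall: foot flange 28 mm dia x 4 mm, barrel 22 mm dia up to 40 mm, steel stud 10 mm dia up to 48 mm. About 0.11 kg. Origin: centre of its underside; z up along its axis.
- post3: One of three identical good terminal posts: brass, standing upright, loose on the test plate. 48 mm tall: foot flange 28 mm dia x 4 mm, barrel 22 mm dia up to 40 mm, steel stud 10 mm dia up to 48 mm. About 0.11 kg. Origin: centre of its underside; z up along its axis.
- tray: Fixed black plastic open reject tray on the bench, 150 (x) x 140 (y) x 30 mm high, walls 4 mm, floor about 4 mm thick. Origin: centre of its underside; z up. To the left or to the right of the plate.
- stand: Fixed probe stand on the bench, on the other side of the plate from the tray: base 85 x 85 x 10 mm, two side walls at y +-32 mm, and a top block 70 x 70 x 20 mm whose upper face is 90 mm above the bench, with a vertical through hole of 29 mm dia in its middle. Origin: centre of its underside.
- probe: Round cordless test probe, loose, hanging upright in the stand by its collar. Origin: nose end, 35 mm above bench in the stand; z along the probe to its tail. Nose cone z 0-30 mm; handle 22 mm dia z 30-130; collar 32 mm dia z 55-63; grip the handle above the collar. Steel plunger 6 mm dia reaches to z -22 when free. Lift it about 80 mm straight up to clear the stand. About 0.08 kg.
- probe_tip (a point): The end point of the plunger (the tip that must touch the contact): 22 mm below the probe's origin along its axis when not pressed.
- plunger (a joint): How far the spring plunger is pressed into the probe, m: 0 free, 0.012 bottomed. The spring pushes with 1 N at 0, rising evenly to 4 N at 0.012 (250 N/m), about 2.5 N at half travel.
- spray_bottle: Bystander: white bottle with black cap, 60 mm dia, 160 mm tall, standing beyond the plate. Origin: centre of its underside.
- screwdriver: Bystander: black-handled screwdriver lying beyond the plate, roughly along world y. Origin: its underside.
- meter: Bystander: grey hand-held meter lying flat beyond the plate, 150 x 80 x 35 mm with a dial. Origin: centre of its underside.
Things that resemble listed ones, but are neither listed nor needed, are in the scene too. Leave any blue, pink or purple look-alike of the post3 alone.

How it is judged (in metres and radians):
On the way, in this order (a step that is already met when the one before it is completed fails the run):
1. the short post lies or stands released in the reject tray, the good posts still standing in place (x of short_post in the frame of tray between -0.07 and 0.07 m and y of short_post in the frame of tray between -0.065 and 0.065 m and z of short_post in the frame of tray below 0.03 m and contact force between short_post and the fingers below 0.1 N and linear speed of short_post below 0.05 m/s and angle between each of post1, post2, post3's own z axis and vertical below 0.15 rad and distance of each of post1, post2, post3 from where it was at the start of the episode below 0.02 m), for 0.2 s.
2. the probe is lifted clear of its stand (z of probe in the frame of stand above 0.113 m and contact force between probe and the fingers above 1 N), for 0.1 s.
At the end, for the whole second after the job is handed in: Short post released in the tray; good posts upright, within 20 mm of their places; probe held by the fingers, clear of its stand, steady, tip within 9 mm of the contact centre, within 10 deg of square to the face, plunger in 2 to 10.5 mm, pushing 1 to 6 N. Finishes holding (all of step 1 and distance between probe_tip and pad below 0.009 m and angle between the z axis of probe and the z axis of pad, either way round below 0.175 rad and value of joint plunger between 0.002 and 0.0105 m and contact force between probe and pad between 1 and 6 N and contact force between probe and the fingers above 3 N and contact force between probe and stand below 0.1 N and linear speed of probe below 0.02 m/s); the arm keeps its last pose, push and grip.
It fails at once if a good post is knocked over or moved more than 25 mm (angle between any of post1, post2, post3's own z axis and vertical above 0.5 rad or distance of any of post1, post2, post3 from where it was at the start of the episode above 0.025 m).
It fails at once if the probe is pushed hard (over 20 N) against the block or plate (contact force between probe and plate above 20 N).
It fails at once if a bystander is moved more than 30 mm (distance of any of spray_bottle, screwdriver, meter from where it was at the start of the episode above 0.03 m).
It also fails if it takes over 58 s, if anything falls off the work surface, if the arm or the gripper's body presses on something with over 40 N, if the wrist force passes 120 N, or if a joint passes its speed limit or range.

## Working session

There is one attempt and no reset: what is moved stays moved. The work goes in short steps, Python scripts to look and compute and a tool call to move; the robot and the scene stay as the last step left them, time stands still between calls to the robot, and variables do not carry over. Pictures are saved under pics/ and viewed, at most 13 in all, crops included, and the job is handed in when it is done.

Besides the shell and the picture viewer there is one more tool, called after "Call:" by a JSON object that holds its "name" and its "arguments". carry_out: Moves the arm, as the interface text tells. Its arguments: {"type":"object","properties":{"linear":{"type":"array","items":{"type":"array","items":{"type":"number"}}},"rotation":{"type":"array","items":{"type":"array","items":{"type":"number"}}},"grip":{"type":"array","items":{"type":"number"}},"grip_force":{"type":"number"}},"required":["linear","rotation","grip"]}

```bash
mkdir -p pics
python3 - <<'E'
from workcell import bot
import cv2,numpy as np
for n in ("side","top"):
    im=bot.camera(n); cv2.imwrite(f"pics/{n}0.png",im)
    m=bot.camera_model(n); print(n,m["fx"],m["fy"],m["cx"],m["cy"],{k:v for k,v in m.items() if k not in("fx","fy","cx","cy","camera_from_world")})
    T=np.linalg.inv(np.array(m["camera_from_world"])); print(T.round(3))
    cv2.imwrite(f"pics/{n}0b.png",cv2.resize(im,(800,600),interpolation=cv2.INTER_CUBIC))
o=bot.get_obs(); print(o, bot.tcp_to_tips)
E
```

```text
side 349.3318312966835 349.3318312966835 255.38079245489425 198.51406047650562 {}
[[ 0.895  0.282 -0.344  0.33 ]
 [-0.445  0.579 -0.683 -0.637]
 [ 0.007  0.765  0.644  0.642]
 [ 0.     0.     0.     1.   ]]
top 473.53352550650806 473.53352550650806 248.9812627534443 184.60077425077364 {}
[[ 0.051  0.975 -0.215  0.365]
 [-0.999  0.052 -0.004 -0.008]
 [ 0.007  0.215  0.977  1.267]
 [ 0.     0.     0.     1.   ]]
{'time': 0.1, 'q': array([-7.23632410e+01,  5.00845046e+00,  1.00377122e+01,  9.50997866e+01,
       -1.46782078e-03,  8.99997445e+01]), 'qd': array([-0.03558613, -0.12251073,  0.11404782,  0.00554527, -0.07170814,
        0.06447907]), 'joint_efforts': array([-1.38589776e-04, -5.21561480e+01,  4.65653837e+01,  1.59692491e-02,
        3.56070484e-05, -1.64053893e-05]), 'ee_pos': array([ 0.16657095, -0.52395508,  0.23863767]), 'tcp_rot': array([-1.79929475e+02,  1.46750521e-03,  1.76370162e+01]), 'wrist_force': array([0.17966237, 0.77162   , 0.17936647]), 'torque': array([-0.02266496,  0.02063964, -0.00288859]), 'grasp_force': 0.0, 'opening': 0.0853311498628086} 0.008
```

View pics/side0b.png

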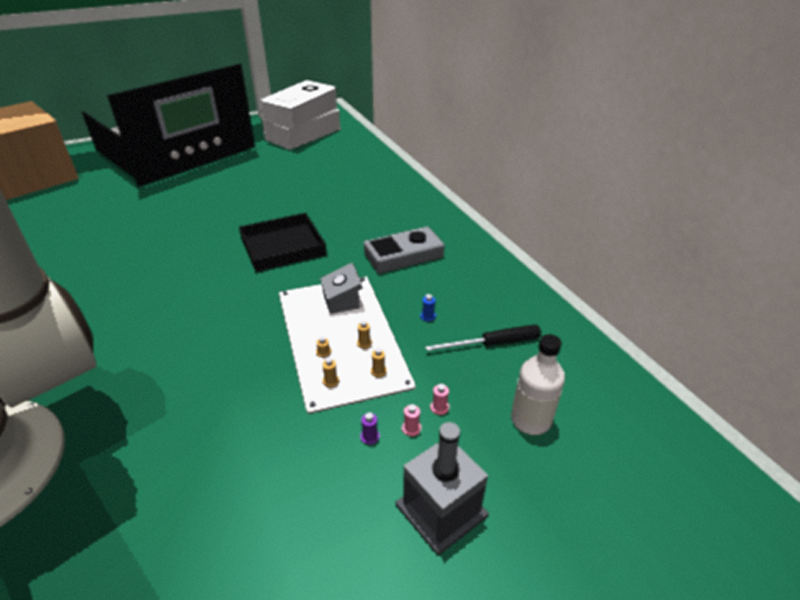

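View pics/top0b.png

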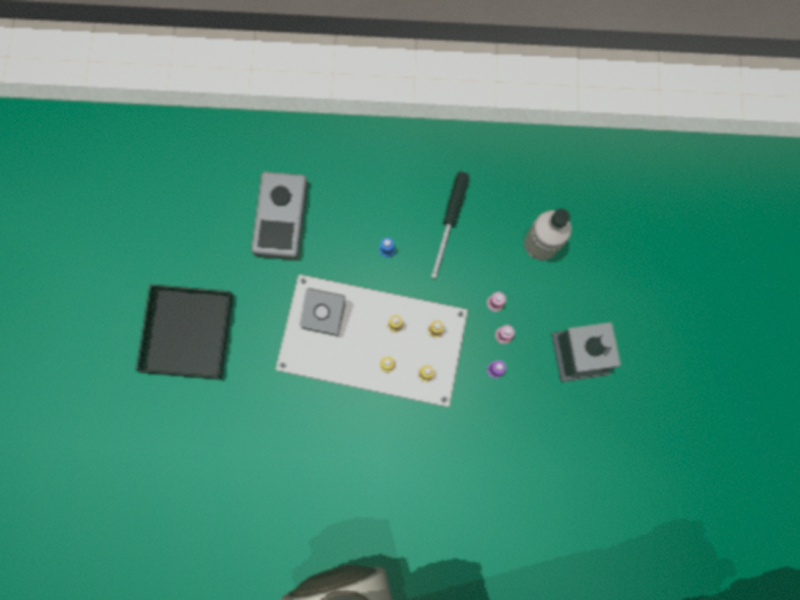

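Side view: four brass posts at (323,347), (330,373), (364,334) and (378,362). (323,347) is clearly the shortest and should match (387,363) in the top view. The blue, pink and purple posts are decoys. I'll confirm this in an enlarged crop.

Run:
```python
import cv2,numpy as np
s=cv2.imread("pics/side0.png");t=cv2.imread("pics/top0.png")
def crop(im,x,y,w,h,k): return cv2.resize(im[y:y+h,x:x+w],(w*k,h*k),interpolation=cv2.INTER_CUBIC)
# 4 panels 400x300, scale 4 (100x75) 
a=crop(s,180,165,100,75,4); b=crop(s,180,200,100,75,4)
c=crop(t,175,180,134,100,3)[:300,:400]; d=crop(s,245,265,80,60,5)
cv2.imwrite("pics/c1.png",np.vstack([np.hstack([a,b]),np.hstack([c,d])]))
e=crop(t,345,195,60,60,6); f=crop(t,80,175,75,75,5)[:360,:375]
cv2.imwrite("pics/c2.png",np.hstack([e,f]))
```

```text
(no output)
```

View pics/c1.png

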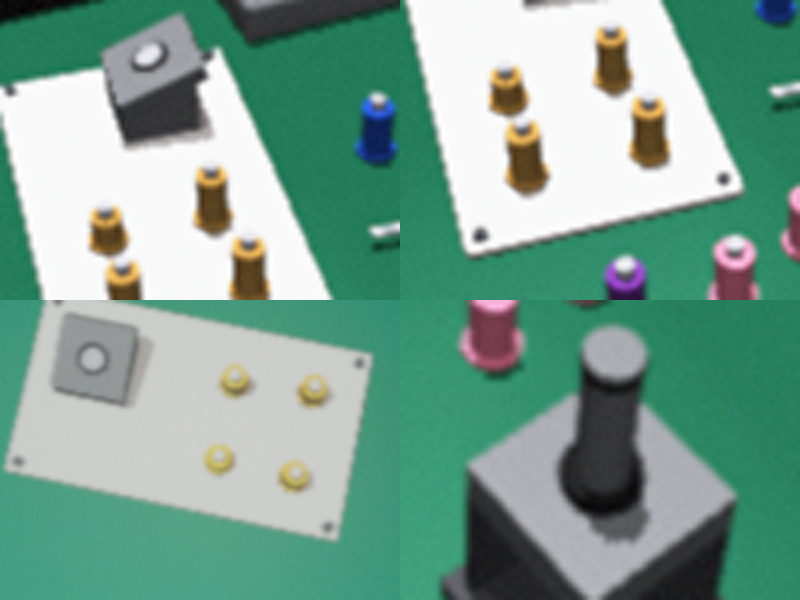

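View pics/c2.png

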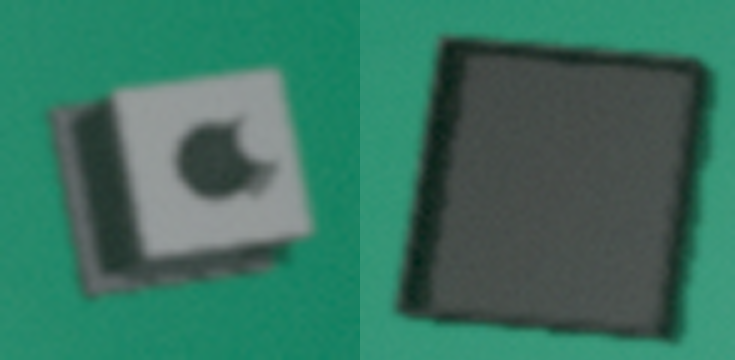

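The crop confirms it: the short post is the one at panel position (507,71), with a barrel about half the length of the others. Its top-view match is the lower-left post, panel position (218,455). Next I'll triangulate.

```bash
cat > h.py <<'E'
from workcell import bot
import cv2,numpy as np
def ray(m,uv):
    T=np.linalg.inv(np.array(m["camera_from_world"]))
    d=T[:3,:3]@np.array([(uv[0]-m["cx"])/m["fx"],-(uv[1]-m["cy"])/m["fy"],-1]); return T[:3,3],d/np.linalg.norm(d)
def tri(obs):
    A=np.zeros((3,3));b=np.zeros(3);P=[]
    for m,uv in obs:
        o,d=ray(m,uv);M=np.eye(3)-np.outer(d,d);A+=M;b+=M@o;P.append((o,M))
    p=np.linalg.solve(A,b);return p,max(np.linalg.norm(M@(p-o)) for o,M in P)
def atz(m,uv,z):
    o,d=ray(m,uv);return o+d*(z-o[2])/d[2]
def proj(m,p):
    c=np.array(m["camera_from_world"])@np.r_[p,1];return np.array([m["cx"]+m["fx"]*c[0]/-c[2],m["cy"]-m["fy"]*c[1]/-c[2]])
def up(o,k,p): return [(p[i]+.5)/k-.5+o[i] for i in(0,1)]
E
python3 - <<'E'
from h import *
S=bot.camera_model("side");T=bot.camera_model("top")
b=lambda x,y:up((180,200),4,(x-400,y)); c=lambda x,y:up((175,180),3,(x,y-300))
for n,s,t in [("short",b(507,71),c(218,455)),("A",b(523,126),c(293,472)),("B",b(611,31),c(236,377)),("C",b(649,102),c(314,385)),
 ("pad",up((180,165),4,(150,56)),c(92,359)),("probe",up((245,265),5,(214,54)),up((345,195),6,(265,145)))]:
    p,e=tri([(S,s),(T,t)]);print(n,p.round(4),round(e,4))
for x,y in [(372,353),(338,540),(5,470),(45,298)]: print("plate",atz(T,c(x,y),.008).round(4))
q=[atz(T,up((80,175),5,(x-360,y)),.03) for x,y in [(442,38),(710,62),(680,340),(398,312)]]
print(np.round(q,3),np.mean(q,0))
q=[atz(T,up((345,195),6,p),.09) for p in [(110,92),(280,70),(313,235),(143,260)]];print("stand",np.round(q,3),np.mean(q,0))
E
```

```text
short [ 0.5112 -0.0045  0.0342] 0.0009
A [ 0.4983 -0.0695  0.0497] 0.0007
B [ 0.578  -0.0166  0.0517] 0.0006
C [ 0.5741 -0.0844  0.0502] 0.0013
pad [0.5865 0.1088 0.0558] 0.0006
probe [ 0.5435 -0.3352  0.1659] 0.0001
plate [ 0.6147 -0.1386  0.008 ]
plate [ 0.4461 -0.1136  0.008 ]
plate [0.4921 0.183  0.008 ]
plate [0.6498 0.1599 0.008 ]
[[0.623 0.406 0.03 ]
 [0.617 0.262 0.03 ]
 [0.469 0.263 0.03 ]
 [0.476 0.411 0.03 ]] [0.54632918 0.33550952 0.03      ]
stand [[ 0.575 -0.293  0.09 ]
 [ 0.588 -0.364  0.09 ]
 [ 0.519 -0.377  0.09 ]
 [ 0.505 -0.306  0.09 ]] [ 0.54659409 -0.3352356   0.09      ]
```

The short post is at (0.511,-0.005), plate yaw is about -8.5°, the tray at (0.546,0.335), the stand at (0.545,-0.335) and the pad at (0.585,0.109). I'll move above the short post with the closing line on the plate diagonal, where the neighbouring posts leave room.

Call:
{"name": "carry_out", "arguments": {"linear": [[0.66,1,0],[0.66,1,0],[0.66,1,0],[0.66,1,0],[0.66,1,0],[0.66,1,0],[0.66,1,0],[0.66,1,0],[0.66,1,0],[0.66,1,0],[0.66,1,0],[0.66,1,0]], "rotation": [[0,0,-0.34],[0,0,-0.34],[0,0,-0.34],[0,0,-0.34],[0,0,-0.34],[0,0,-0.34],[0,0,-0.34],[0,0,-0.34],[0,0,-0.34],[0,0,-0.34],[0,0,-0.34],[0,0,-0.34]], "grip": [-1,-1,-1,-1,-1,-1,-1,-1,-1,-1,-1,-1], "grip_force": 40}}

```text
time: 1.3
ee_pos: [0.3253, -0.2832, 0.239]
tcp_rot: [-180.0, 0.0, -15.1]
wrist_force: [-0.3, -0.2, 0.2]
opening: 0.0856
grasp_force: 0.0
```

Call:
{"name": "carry_out", "arguments": {"linear": [[0.66,1,0],[0.66,1,0],[0.66,1,0],[0.66,1,0],[0.66,1,0],[0.66,1,0],[0.66,1,0],[0.66,1,0],[0.66,1,0],[0.66,1,0],[0.66,1,0],[0.66,1,0]], "rotation": [[0,0,-0.34],[0,0,-0.34],[0,0,-0.34],[0,0,-0.34],[0,0,-0.34],[0,0,-0.34],[0,0,-0.34],[0,0,-0.34],[0,0,-0.34],[0,0,-0.34],[0,0,-0.34],[0,0,-0.34]], "grip": [-1,-1,-1,-1,-1,-1,-1,-1,-1,-1,-1,-1]}}

```text
time: 2.5
ee_pos: [0.3827, -0.2112, 0.2394]
tcp_rot: [-171.6, 0.1, -34.1]
wrist_force: [0.1, -0.3, 0.1]
opening: 0.0858
grasp_force: 0.0
```

Call:
{"name": "carry_out", "arguments": {"linear": [[0.66,1,-0.6],[0.66,0.9,-0.6],[0,0,-0.4],[0,0,0],[0,0,0]], "rotation": [[0,0,-0.34],[0,0,-0.34],[0,0,0],[0,0,0],[0,0,0]], "grip": [-1,-1,-1,-1,-1]}}

```text
time: 3.0
ee_pos: [0.3798, -0.2139, 0.2075]
tcp_rot: [-169.6, 0.2, -35.9]
wrist_force: [0.4, 0.0, 0.6]
opening: 0.0856
grasp_force: 0.0
```

Run:
```python
from h import *
o=bot.get_obs();m=bot.camera_model("wrist");im=bot.camera("wrist")
print(o["ee_pos"],o["tcp_rot"],o["q"].round(1))
print(np.linalg.inv(np.array(m["camera_from_world"])).round(3),m["fx"])
for p in [(.511,-.0055,.04),(.498,-.07,.056),(.578,-.0166,.056),(.574,-.084,.056),(.585,.109,.058)]: print(proj(m,p).round(1))
np.save("w1.npy",m,allow_pickle=True)
cv2.imwrite("pics/w1.png",cv2.resize(im,(800,600),interpolation=cv2.INTER_CUBIC))
```

```text
[ 0.37980216 -0.21385964  0.20751898] [-1.69565331e+02  1.55193017e-01 -3.59354673e+01] [-36.  -11.4  -9.6  92.   10.4 179.9]
[[-0.577  0.802  0.157  0.431]
 [-0.796 -0.509 -0.326 -0.282]
 [-0.181 -0.313  0.932  0.339]
 [ 0.     0.     0.     1.   ]] 264.82985194194924
[ 99.9 184.5]
[129.2 168.9]
[ 59.4 139.4]
[ 94.  108.5]
[  4.3 188.1]
```

View pics/w1.png

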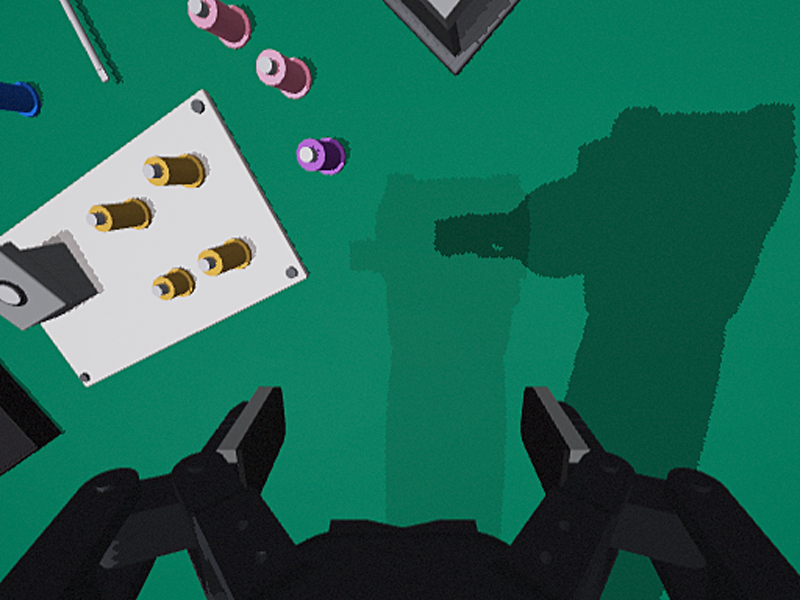

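The last joint reached its range limit (yaw = q1 - q6 + 180), so I'll use the other diagonal, yaw 36.5°. The wrist picture agrees with the measured posts: the short one is at (159,289) of 800 px, about 1.6 px from prediction.

```bash
cat >> h.py <<'E'
from scipy.spatial.transform import Rotation as Ro
def rot(rpy): return Ro.from_euler("xyz",rpy,degrees=True)
def plan(p,rpy):
    o=bot.get_obs();d=(np.array(p)-o["ee_pos"])/.02
    r=(rot(rpy)*rot(o["tcp_rot"]).inv()).as_rotvec(degrees=True)/8
    n=int(np.ceil(max(abs(d).max(),abs(r).max())));print("lin",d.round(2),"rot",r.round(2),"n",n,"per",(d/n).round(3),(r/n).round(3))
E
python3 -c "
from h import *
plan((.511,-.0055,.13),(180,0,36.5))"
```

```text
lin [ 6.55 10.42 -3.89] rot [-1.39 -0.02  9.03] n 11 per [ 0.596  0.947 -0.354] [-0.127 -0.002  0.821]
```

Call:
{"name": "carry_out", "arguments": {"linear": [[0.596,0.947,-0.354],[0.596,0.947,-0.354],[0.596,0.947,-0.354],[0.596,0.947,-0.354],[0.596,0.947,-0.354],[0.596,0.947,-0.354],[0.596,0.947,-0.354],[0.596,0.947,-0.354],[0.596,0.947,-0.354],[0.596,0.947,-0.354],[0.596,0.947,-0.354],[0,0,0]], "rotation": [[-0.127,0,0.821],[-0.127,0,0.821],[-0.127,0,0.821],[-0.127,0,0.821],[-0.127,0,0.821],[-0.127,0,0.821],[-0.127,0,0.821],[-0.127,0,0.821],[-0.127,0,0.821],[-0.127,0,0.821],[-0.127,0,0.821],[0,0,0]], "grip": [-1,-1,-1,-1,-1,-1,-1,-1,-1,-1,-1,-1]}}

```text
time: 4.25
ee_pos: [0.5117, -0.0033, 0.1289]
tcp_rot: [-180.0, 0.2, 36.8]
wrist_force: [-0.6, 0.1, -1.1]
opening: 0.0855
grasp_force: 0.0
```

Run:
```python
from h import *
plan((.511,-.0055,.13),(180,0,36.5))
o=bot.get_obs();m=bot.camera_model("wrist");im=bot.camera("wrist")
print(o["ee_pos"],o["tcp_rot"],o["q"].round(1))
for p in [(.511,-.0055,.04),(.511,-.0055,.032),(.498,-.07,.056),(.578,-.0166,.056),(.574,-.084,.056),(.585,.109,.058)]: print((proj(m,p)*1.5625).round(1))
np.save("w2.npy",m,allow_pickle=True)
cv2.imwrite("pics/w2.png",cv2.resize(im,(800,600),interpolation=cv2.INTER_CUBIC))
```

```text
lin [-0.04 -0.11  0.06] rot [ 0.02 -0.02 -0.04] n 1 per [-0.035 -0.108  0.057] [ 0.016 -0.024 -0.042]
[ 0.5117018  -0.00333603  0.12885571] [-179.98628706    0.2305516    36.83839365] [-3.000e-01 -8.000e-01 -8.100e+00  8.290e+01 -1.000e-01  1.429e+02]
[403.5 320.3]
[403.5 315.6]
[479.7 410.2]
[501.7 243.6]
[591.9 325. ]
[295.1  58.2]
```

View pics/w2.png

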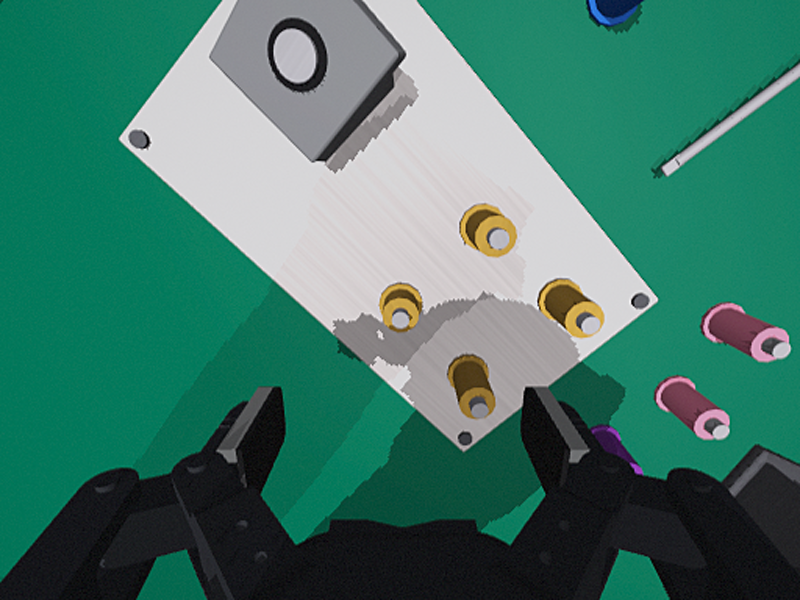

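Wrist picture: short post stud at (400,319), pad centre at (297,54), neighbours at (480,407), (497,239) and (588,324). I'll refine with these.

Run:
```python
from h import *
m=np.load("w2.npy",allow_pickle=True).item()
f=lambda p:up((0,0),1.5625,p)
s=atz(m,f((400,319.5)),.04);print(s,atz(m,f((297,54)),.058))
for p in[(480,407),(497,239),(588,324)]:print(atz(m,f(p),.056))
plan((s[0],s[1],.021),(180,0,36.5))
```

```text
[ 0.51023667 -0.00336946  0.04      ] [0.5868825  0.10934314 0.058     ]
[ 0.4997553  -0.06854552  0.056     ]
[ 0.57833962 -0.01301496  0.056     ]
[ 0.57320261 -0.08168871  0.056     ]
lin [-0.05  0.05 -5.42] rot [ 0.02 -0.02 -0.01] n 6 per [-0.008  0.008 -0.903] [ 0.003 -0.004 -0.002]
```

Call:
{"name": "carry_out", "arguments": {"linear": [[-0.05,0,-0.9],[0,0,-0.9],[0,0,-0.9],[0,0,-0.9],[0,0,-0.9],[0,0,-0.9],[0,0,0],[0,0,0]], "rotation": [[0,0,0],[0,0,0],[0,0,0],[0,0,0],[0,0,0],[0,0,0],[0,0,0],[0,0,0]], "grip": [-1,-1,-1,-1,-1,-1,-1,-1]}}

```text
time: 5.1
ee_pos: [0.51, -0.0061, 0.0224]
tcp_rot: [180.0, 0.2, 36.4]
wrist_force: [0.8, -0.0, 0.9]
opening: 0.0854
grasp_force: 0.0
```

Call:
{"name": "carry_out", "arguments": {"linear": [[0,0,0],[0,0,0],[0,0,0],[0,0,0],[0,0,0],[0,0,0],[0,0,0],[0,0,0],[0,0,0],[0,0,0]], "rotation": [[0,0,0],[0,0,0],[0,0,0],[0,0,0],[0,0,0],[0,0,0],[0,0,0],[0,0,0],[0,0,0],[0,0,0]], "grip": [0,0.3,0.6,1,1,1,1,1,1,1]}}

```text
time: 6.1
ee_pos: [0.5102, -0.0056, 0.0221]
tcp_rot: [180.0, 0.2, 36.5]
wrist_force: [-0.9, 0.8, 4.9]
opening: 0.0206
grasp_force: 39.1
```

Call:
{"name": "carry_out", "arguments": {"linear": [[0,0,1],[0,0,1],[0,0,1],[0,0,1],[0,0,1],[0,0,1],[0,0,0]], "rotation": [[0,0,0],[0,0,0],[0,0,0],[0,0,0],[0,0,0],[0,0,0],[0,0,0]], "grip": [1,1,1,1,1,1,1]}}

```text
time: 6.8
ee_pos: [0.511, -0.0056, 0.1438]
tcp_rot: [179.9, 0.0, 36.5]
wrist_force: [-0.8, -0.0, -0.6]
opening: 0.0203
grasp_force: 39.2
```

Call:
{"name": "carry_out", "arguments": {"linear": [[0.1,1,0],[0.1,1,0],[0.1,1,0],[0.1,1,0],[0.1,1,0],[0.1,1,0],[0.1,1,0],[0.1,1,0],[0.1,1,0],[0.1,1,0],[0.1,1,0],[0.1,1,0]], "rotation": [[0,0,0.07],[0,0,0.07],[0,0,0.07],[0,0,0.07],[0,0,0.07],[0,0,0.07],[0,0,0.07],[0,0,0.07],[0,0,0.07],[0,0,0.07],[0,0,0.07],[0,0,0.07]], "grip": [1,1,1,1,1,1,1,1,1,1,1,1]}}

```text
time: 8.0
ee_pos: [0.5336, 0.2351, 0.1399]
tcp_rot: [-180.0, 0.3, 43.2]
wrist_force: [0.2, -1.6, -1.4]
opening: 0.0202
grasp_force: 39.2
```

Call:
{"name": "carry_out", "arguments": {"linear": [[0.1,1,0],[0.1,1,0],[0.1,1,0],[0.1,1,0],[0.1,1,0],[0,0,0]], "rotation": [[0,0,0.07],[0,0,0.07],[0,0,0.07],[0,0,0.07],[0,0,0.07],[0,0,0]], "grip": [1,1,1,1,1,1]}}

```text
time: 8.6
ee_pos: [0.5437, 0.3368, 0.1405]
tcp_rot: [-180.0, 0.2, 46.1]
wrist_force: [0.3, -0.6, -1.5]
opening: 0.0203
grasp_force: 39.2
```

Call:
{"name": "carry_out", "arguments": {"linear": [[0,0,-1],[0,0,-1],[0,0,-1],[0,0,-1],[0,0,-1],[0,0,-0.9],[0,0,0],[0,0,0]], "rotation": [[0,0,0],[0,0,0],[0,0,0],[0,0,0],[0,0,0],[0,0,0],[0,0,0],[0,0,0]], "grip": [1,1,1,1,1,1,1,1]}}

```text
time: 9.4
ee_pos: [0.5438, 0.3342, 0.0236]
tcp_rot: [180.0, 0.2, 46.0]
wrist_force: [0.7, -0.1, -0.3]
opening: 0.0206
grasp_force: 39.3
```

Call:
{"name": "carry_out", "arguments": {"linear": [[0,0,0],[0,0,0],[0,0,0],[0,0,0],[0,0,0],[0,0,0],[0,0,1],[0,0,1],[0,0,1],[0,0,1],[0,0,1],[0,0,1]], "rotation": [[0,0,0],[0,0,0],[0,0,0],[0,0,0],[0,0,0],[0,0,0],[0,0,0],[0,0,0],[0,0,0],[0,0,0],[0,0,0],[0,0,0]], "grip": [0.3,0,-0.5,-1,-1,-1,-1,-1,-1,-1,-1,-1]}}

```text
time: 10.6
ee_pos: [0.5439, 0.3343, 0.1444]
tcp_rot: [180.0, 0.2, 46.0]
wrist_force: [0.1, 0.4, -0.8]
opening: 0.0853
grasp_force: 0.0
```

Run:
```python
from h import *
o=bot.get_obs();print(o["ee_pos"],o["tcp_rot"],o["opening"],o["q"])
w=bot.camera("wrist");t=bot.camera("top")
a=cv2.resize(w,(400,300));b=cv2.resize(t[170:270,80:380],(900,300))[:, :800]
cv2.imwrite("pics/chk.png",np.vstack([np.hstack([a,np.zeros_like(a)]),b]))
```

```text
[0.54386623 0.33433402 0.14439005] [179.99126547   0.19932832  46.00093184] 0.08528500206077821 [ 3.16057019e+01  1.65647265e+01  1.29172850e+01  8.65434572e+01
 -5.80150777e-02  1.65604851e+02]
```

View pics/chk.png

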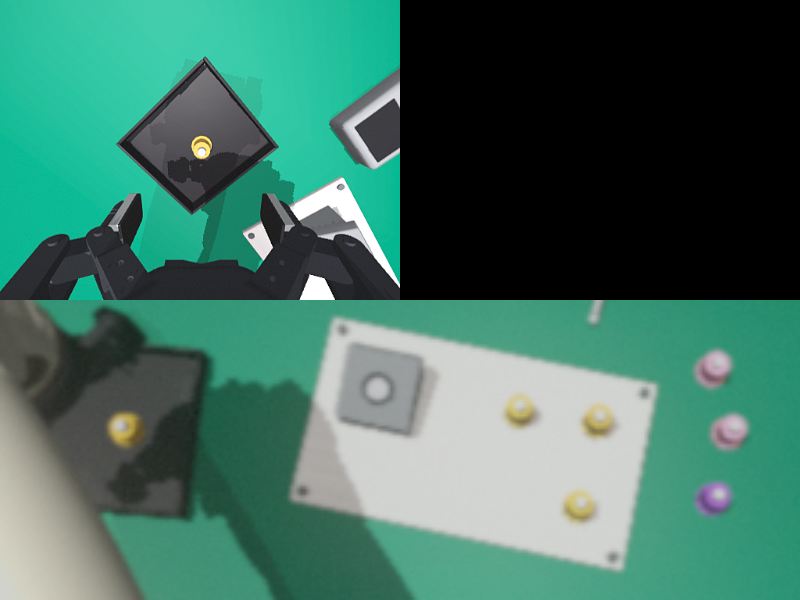

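Post standing in the tray at top-panel (125,428), and the three good posts are in place. Next: the probe.

Call:
{"name": "carry_out", "arguments": {"linear": [[0,-0.5,1],[0,-1,1],[0,-1,1],[0,-1,1],[0,-1,0.8],[0,-1,0],[0,-1,0],[0,-1,0],[0,-1,0],[0,-1,0],[0,-1,0],[0,-1,0]], "rotation": [[0,0,0],[0,0,0],[0,0,0],[0,0,0],[0,0,0],[0,0,0],[0,0,0],[0,0,0],[0,0,0],[0,0,0],[0,0,0],[0,0,0]], "grip": [-1,-1,-1,-1,-1,-1,-1,-1,-1,-1,-1,-1], "grip_force": 80}}

```text
time: 11.9
ee_pos: [0.5438, 0.1036, 0.2385]
tcp_rot: [-180.0, 0.2, 46.0]
wrist_force: [0.2, -0.2, -0.1]
opening: 0.0855
grasp_force: 0.0
```

Call:
{"name": "carry_out", "arguments": {"linear": [[0,-1,0],[0,-1,0],[0,-1,0],[0,-1,0],[0,-1,0],[0,-1,0],[0,-1,0],[0,-1,0],[0,-1,0],[0,-1,0],[0,-1,0],[0,-1,0]], "rotation": [[0,0,0],[0,0,0],[0,0,0],[0,0,0],[0,0,0],[0,0,0],[0,0,0],[0,0,0],[0,0,0],[0,0,0],[0,0,0],[0,0,0]], "grip": [-1,-1,-1,-1,-1,-1,-1,-1,-1,-1,-1,-1]}}

```text
time: 13.1
ee_pos: [0.5438, -0.1364, 0.2385]
tcp_rot: [-180.0, 0.2, 46.0]
wrist_force: [0.3, 1.1, -0.6]
opening: 0.0856
grasp_force: 0.0
```

Call:
{"name": "carry_out", "arguments": {"linear": [[0,-1,0],[0,-1,0],[0,-1,0],[0,-1,0],[0,-1,0],[0,-1,0],[0,-1,0],[0,-1,0],[0,-1,0],[0,-0.8,0],[0,0,0],[0,0,0]], "rotation": [[0,0,0],[0,0,0],[0,0,0],[0,0,0],[0,0,0],[0,0,0],[0,0,0],[0,0,0],[0,0,0],[0,0,0],[0,0,0],[0,0,0]], "grip": [-1,-1,-1,-1,-1,-1,-1,-1,-1,-1,-1,-1]}}

```text
time: 14.3
ee_pos: [0.5439, -0.3318, 0.2392]
tcp_rot: [-180.0, 0.2, 46.0]
wrist_force: [0.2, 0.2, 0.5]
opening: 0.0854
grasp_force: 0.0
```

Run:
```python
from h import *
o=bot.get_obs();m=bot.camera_model("wrist");im=bot.camera("wrist")
print(o["ee_pos"],o["tcp_rot"],o["q"].round(1))
for p in [(.545,-.335,.165),(.5465,-.335,.09)]: print((proj(m,p)*1.5625).round(1))
np.save("w3.npy",m,allow_pickle=True)
cv2.imwrite("pics/w3.png",cv2.resize(im,(800,600),interpolation=cv2.INTER_CUBIC))
```

```text
[ 0.54391639 -0.33182249  0.23923521] [-179.97210487    0.19318559   45.96640414] [-31.3  17.6  24.8  97.2  -0.2 102.7]
[407.  329.1]
[407.5 288.9]
```

View pics/w3.png

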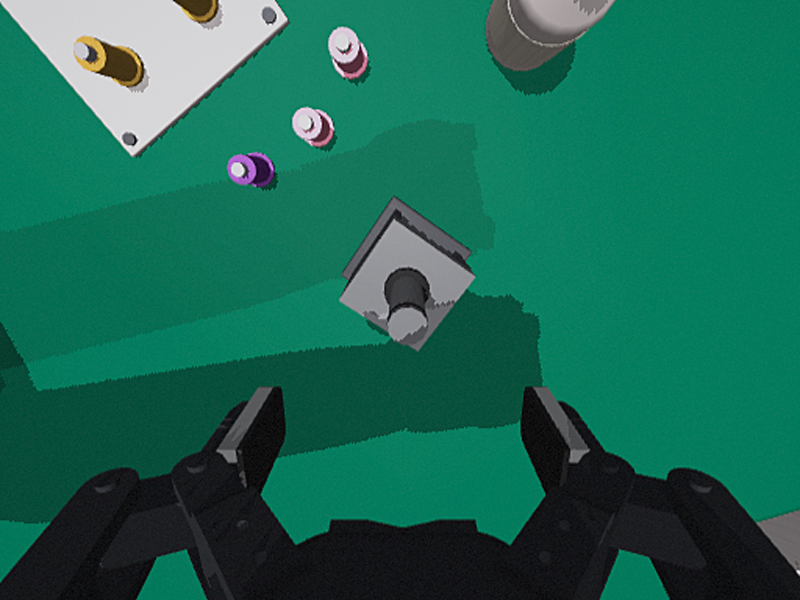

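The probe tail is at (408,325) and the collar at (407,286), both close to the predicted positions.

Run:
```python
from h import *
m=np.load("w3.npy",allow_pickle=True).item()
s=atz(m,up((0,0),1.5625,(408,325)),.165);print(s,atz(m,up((0,0),1.5625,(407,287)),.098))
plan((s[0],s[1],.118),(180,0,46))
```

```text
[ 0.54704265 -0.33345431  0.165     ] [ 0.54873198 -0.33179679  0.098     ]
lin [ 0.15 -0.1  -6.07] rot [ 0.02 -0.02 -0.  ] n 7 per [ 0.022 -0.015 -0.868] [ 0.002 -0.003 -0.   ]
```

Call:
{"name": "carry_out", "arguments": {"linear": [[0.11,-0.1,-0.7],[0,0,-0.9],[0,0,-0.9],[0,0,-0.9],[0,0,-0.9],[0,0,-0.9],[0,0,-0.85],[0,0,0],[0,0,0]], "rotation": [[0,0,0],[0,0,0],[0,0,0],[0,0,0],[0,0,0],[0,0,0],[0,0,0],[0,0,0],[0,0,0]], "grip": [-1,-1,-1,-1,-1,-1,-1,-1,-1]}}

```text
time: 15.25
ee_pos: [0.546, -0.333, 0.1184]
tcp_rot: [-180.0, 0.2, 46.0]
wrist_force: [1.2, -0.7, 0.5]
opening: 0.0855
grasp_force: 0.0
```

Call:
{"name": "carry_out", "arguments": {"linear": [[0,0,0],[0,0,0],[0,0,0],[0,0,0],[0,0,0],[0,0,0],[0,0,0],[0,0,0],[0,0,0],[0,0,0]], "rotation": [[0,0,0],[0,0,0],[0,0,0],[0,0,0],[0,0,0],[0,0,0],[0,0,0],[0,0,0],[0,0,0],[0,0,0]], "grip": [0,0.3,0.6,1,1,1,1,1,1,1]}}

```text
time: 16.25
ee_pos: [0.5463, -0.3337, 0.119]
tcp_rot: [180.0, 0.2, 46.0]
wrist_force: [-1.1, 0.4, 4.9]
opening: 0.0198
grasp_force: 78.3
```

Call:
{"name": "carry_out", "arguments": {"linear": [[0,0,0.5],[0,0,0.8],[0,0,0.9],[0,0,0.9],[0,0,0.9],[0,0,0.9],[0,0,0.6],[0,0,0],[0,0,0]], "rotation": [[0,0,0],[0,0,0],[0,0,0],[0,0,0],[0,0,0],[0,0,0],[0,0,0],[0,0,0],[0,0,0]], "grip": [1,1,1,1,1,1,1,1,1]}}

```text
time: 17.15
ee_pos: [0.5462, -0.3336, 0.228]
tcp_rot: [-180.0, 0.2, 46.0]
wrist_force: [-0.3, 0.1, -1.8]
opening: 0.0205
grasp_force: 78.1
```

```bash
cat >> h.py <<'E'
psi=np.radians(-8.5);a=np.radians(20)
N=np.array([-np.sin(a)*np.cos(psi),-np.sin(a)*np.sin(psi),np.cos(a)])
PAD=np.array([.586,.109,.058])
def goal(h,pad=PAD,L=.106):
    ax=np.cross([0,0,1],N);ax/=np.linalg.norm(ax)
    return pad+N*(L+h),(Ro.from_rotvec(ax*a)*rot((180,0,46))).as_euler("xyz",degrees=True)
E
python3 - <<'E'
from h import *
o=bot.get_obs();print(o["ee_pos"],o["opening"],o["grasp_force"])
g=goal(.04);print(g);plan(*g)
E
```

```text
[ 0.54616043 -0.33362659  0.22799105] 0.020483990329759443 78.14967649770551
(array([0.53661355, 0.11638085, 0.19519512]), array([163.49471583, -11.45581062,  47.66699275]))
lin [-0.48 22.5  -1.64] rot [-0.35 -2.49  0.  ] n 23 per [-0.021  0.978 -0.071] [-0.015 -0.108  0.   ]
```

Call:
{"name": "carry_out", "arguments": {"linear": [[-0.02,0.7,0],[-0.02,0.98,0],[-0.02,0.98,0],[-0.02,0.98,0],[-0.02,0.98,0],[-0.02,0.98,0],[-0.02,0.98,0],[-0.02,0.98,0],[-0.02,0.98,0],[-0.02,0.98,0],[-0.02,0.98,0],[-0.02,0.98,0]], "rotation": [[-0.015,-0.108,0],[-0.015,-0.108,0],[-0.015,-0.108,0],[-0.015,-0.108,0],[-0.015,-0.108,0],[-0.015,-0.108,0],[-0.015,-0.108,0],[-0.015,-0.108,0],[-0.015,-0.108,0],[-0.015,-0.108,0],[-0.015,-0.108,0],[-0.015,-0.108,0]], "grip": [1,1,1,1,1,1,1,1,1,1,1,1]}}

```text
time: 18.35
ee_pos: [0.5407, -0.1031, 0.2271]
tcp_rot: [171.6, -5.9, 46.4]
wrist_force: [0.5, 0.9, -0.3]
opening: 0.02
grasp_force: 78.3
```

Call:
{"name": "carry_out", "arguments": {"linear": [[-0.02,0.98,0],[-0.02,0.98,0],[-0.02,0.98,0],[-0.02,0.98,0],[-0.02,0.98,0],[-0.02,0.98,0],[-0.02,0.98,0],[-0.02,0.98,0],[-0.02,0.98,0],[-0.02,0.98,0],[-0.02,0.98,0],[0,0.2,0]], "rotation": [[-0.015,-0.108,0],[-0.015,-0.108,0],[-0.015,-0.108,0],[-0.015,-0.108,0],[-0.015,-0.108,0],[-0.015,-0.108,0],[-0.015,-0.108,0],[-0.015,-0.108,0],[-0.015,-0.108,0],[-0.015,-0.108,0],[-0.015,-0.108,0],[0,0,0]], "grip": [1,1,1,1,1,1,1,1,1,1,1,1]}}

```text
time: 19.55
ee_pos: [0.5361, 0.117, 0.227]
tcp_rot: [163.6, -11.4, 47.7]
wrist_force: [0.4, 0.7, -0.9]
opening: 0.02
grasp_force: 78.3
```

Run:
```python
from h import *
o=bot.get_obs();print(o["ee_pos"],o["tcp_rot"],o["opening"],o["grasp_force"],o["q"].round(1))
plan(*goal(.025))
tip=o["ee_pos"]+rot(o["tcp_rot"]).apply([0,0,.106]);print("tip",tip)
for n in("side","top"):
    m=bot.camera_model(n);im=bot.camera(n);print(n,proj(m,tip),proj(m,PAD))
    c=proj(m,(tip+PAD)/2+[0,0,.03]).astype(int);x,y=c-[33,50]
    print("origin",x,y);k=cv2.resize(im[y:y+100,x:x+66],(396,600),interpolation=cv2.INTER_CUBIC);cv2.imwrite(f"pics/p_{n}.png",k)
cv2.imwrite("pics/p.png",np.hstack([cv2.imread("pics/p_side.png"),cv2.imread("pics/p_top.png")]))
```

```text
[0.53608682 0.11698003 0.22704109] [163.62413338 -11.39508688  47.72926636] 0.0200415124568553 78.29245676432038 [ 16.4 -13.8 -11.5  74.1  -8.2 149. ]
lin [ 0.28 -0.07 -2.3 ] rot [-0.01 -0.02 -0.01] n 3 per [ 0.093 -0.023 -0.766] [-0.002 -0.006 -0.004]
tip [0.5717166  0.11174655 0.12734591]
side [210.01223795 157.78579643] [217.09294296 177.92434805]
origin 179 108
top [201.20259546 200.02201062] [205.10135085 199.5750752 ]
origin 169 147
```

View pics/p.png

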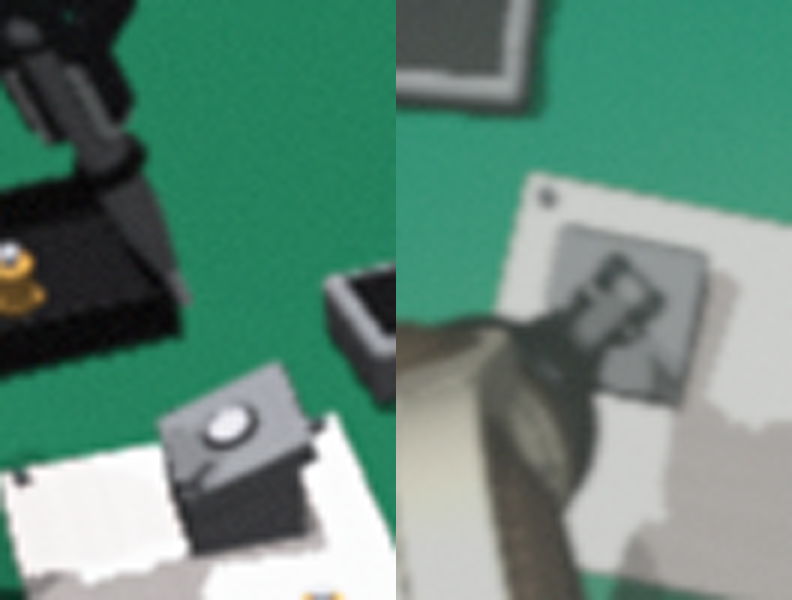

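The plunger tip shows in the side view at crop (184,300), within 1 px of prediction. The pad is at (232,426), also as predicted. Closing in.

Call:
{"name": "carry_out", "arguments": {"linear": [[0.1,-0.02,-0.77],[0.1,-0.02,-0.77],[0.1,-0.02,-0.77],[0.09,-0.013,-0.24],[0.09,-0.013,-0.24],[0.09,-0.013,-0.24],[0.09,-0.013,-0.24],[0,0,0],[0,0,0]], "rotation": [[0,-0.02,0],[0,0,0],[0,0,0],[0,0,0],[0,0,0],[0,0,0],[0,0,0],[0,0,0],[0,0,0]], "grip": [1,1,1,1,1,1,1,1,1]}}

```text
time: 20.55
ee_pos: [0.5502, 0.1134, 0.1634]
tcp_rot: [163.4, -11.6, 47.7]
wrist_force: [-0.7, 0.5, -0.1]
opening: 0.02
grasp_force: 78.3
```

Run:
```python
from h import *
plan(*goal(0)); F=[]
for i in range(6): F.append(bot.get_obs()["wrist_force"])
tip=bot.get_obs();t=tip["ee_pos"]+rot(tip["tcp_rot"]).apply([0,0,.106]);print("tip-pad along/lat",(t-PAD)@N,(t-PAD)-((t-PAD)@N)*N,np.mean(F,0))
m=bot.camera_model("side");im=bot.camera("side");print(proj(m,t),proj(m,PAD))
y,x=140,185;cv2.imwrite("pics/q.png",cv2.resize(im[y:y+60,x:x+70],(700,600),interpolation=cv2.INTER_CUBIC))
```

```text
lin [-0.    0.05 -0.29] rot [-0.01  0.02  0.  ] n 1 per [-0.004  0.049 -0.288] [-0.007  0.016  0.002]
tip-pad along/lat 0.005333093674368906 [ 0.00210018 -0.00116669  0.00081877] [-0.67205294  0.48341721 -0.13480164]
[217.17784269 176.38467695] [217.09294296 177.92434805]
```

View pics/q.png

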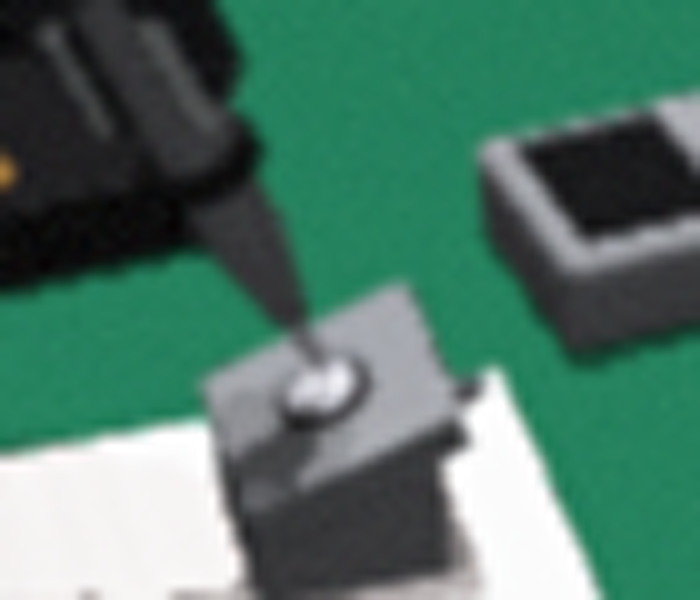

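The tip (320,362) is just above the contact disc centred at (325,387). I'll advance along the normal while watching the force.

Call:
{"name": "carry_out", "arguments": {"linear": [[0.02,0.02,-0.14],[0.02,0,-0.14],[0,0,0],[0,0,0],[0,0,0]], "rotation": [[0,0,0],[0,0,0],[0,0,0],[0,0,0],[0,0,0]], "grip": [1,1,1,1,1]}}

```text
time: 21.1
ee_pos: [0.5509, 0.1138, 0.1577]
tcp_rot: [163.4, -11.6, 47.7]
wrist_force: [-1.4, 0.8, 0.3]
opening: 0.0202
grasp_force: 78.4
```

Call:
{"name": "carry_out", "arguments": {"linear": [[0.035,0,-0.094],[0.035,0,-0.094],[0,0,0],[0,0,0],[0,0,0]], "rotation": [[0,0,0],[0,0,0],[0,0,0],[0,0,0],[0,0,0]], "grip": [1,1,1,1,1]}}

```text
time: 21.6
ee_pos: [0.5524, 0.1137, 0.1539]
tcp_rot: [163.4, -11.6, 47.7]
wrist_force: [-1.1, 0.7, 0.5]
opening: 0.0203
grasp_force: 78.5
```

```bash
cat > st.py <<'E'
from h import *
F=[]
for i in range(6): F.append(bot.get_obs()["wrist_force"]);bot.camera("side")
o=bot.get_obs();t=o["ee_pos"]+rot(o["tcp_rot"]).apply([0,0,.106]);print(o["time"],"along",(t-PAD)@N,"lat",(t-PAD)-((t-PAD)@N)*N,np.mean(F,0),np.std(F,0),np.mean(F,0)@N,o["tcp_rot"],o["grasp_force"],(rot(goal(0)[1])*rot(o["tcp_rot"]).inv()).magnitude())
E
python3 st.py
```

```text
21.9 along -0.00428376660458139 lat [ 0.00099342 -0.00029679  0.00037357] [-0.82322982  0.11648681  0.93592608] [0.44657279 0.38148162 0.44595823] 1.163840154497773 [163.43556766 -11.58175461  47.65992829] 78.5094800015213 0.0024420380692663462
```

Call:
{"name": "carry_out", "arguments": {"linear": [[0.034,-0.005,-0.094],[0,0,0],[0,0,0],[0,0,0]], "rotation": [[0,0,0],[0,0,0],[0,0,0],[0,0,0]], "grip": [1,1,1,1]}}

```text
time: 22.3
ee_pos: [0.553, 0.1136, 0.152]
tcp_rot: [163.4, -11.6, 47.7]
wrist_force: [0.6, 0.8, 1.2]
opening: 0.0201
grasp_force: 78.6
```

```bash
sed -i 's/range(6)/range(30)/' st.py
cat >> st.py <<'E'
im=bot.camera("side");cv2.imwrite("pics/r.png",cv2.resize(im[140:200,185:255],(700,600),interpolation=cv2.INTER_CUBIC))
E
python3 st.py
```

```text
23.8 along -0.0063132752765710405 lat [ 0.0009664  -0.00030042  0.00036404] [-0.74590059  0.07485366  1.54307513] [0.52952534 0.62483806 0.51035414] 1.706111280529161 [163.43887399 -11.57992986  47.65955854] 78.55740384198725 0.0023895685419316314
```

View pics/r.png

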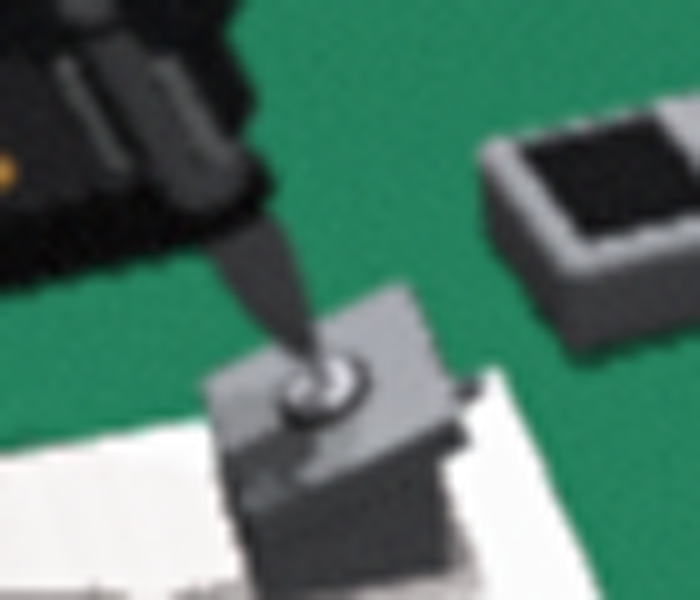

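The tip rests on the centre of the disc at about (325,383). The force rose by the spring rate, to about 2.5 N with the probe's weight allowed for, so the plunger is near half travel. Handing in.

```bash
python3 -c "
from workcell import bot
print(bot.job_done())"
```

```text
the job is handed in; nothing more can be done
None
```

The short post is in the reject tray with the good posts untouched, and I handed the job in holding the probe on the contact, square to the face and pressed in about 6 mm (roughly 2.5 N); no verdict came back.

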